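# Level the rocking bench scale

### The arm

A 6-joint arm with a two-finger parallel gripper is mounted at the origin on the work surface. World frame = base frame: x ahead of the robot, y to its left, z up, the work surface at z = 0. Lengths are in m, angles in rad, forces in N, time in s.
With the tool pointing down it reaches from about 0.275 to 0.825 m from the base axis. Payload 4.9 kg.
Tool frame: the origin (TCP) lies midway between the tips of the shut fingers; the grasp point (between the pads) lies pinch_z behind it (pinch_z is the distance from the TCP to the grasp point, in m); x points along the fingers, y is the direction in which the jaws open and shut, and the axes are right-handed (so a half turn about x gives the same grasp; the last joint's range is limited). The gripper opens to 85 mm and grips with 20 to 120 N. Pads are 22 mm wide; open, the fingers measure 114 mm over their backs; the gripper's body (76 mm by 85 mm) begins 54 mm behind the grasp point. The pads swing forward as they close: fully open they stand 13 mm farther back than shut.
Start: joints at [-1.354, 0.326, -0.193, 1.052, 0, 1.437], TCP at [0.189, -0.517, 0.231] pointing down, gripper open.
Joint ranges: [-2.65, 2.65], [-0.97, 1.79], [-1.3, 1.35], [-1.93, 2.1], [-1.47, 1.37], [-3.14, 3.14]. Speed limits (rad/s): [2.57, 2.57, 3.14, 3.14, 3.14, 3.14].

### API

Orientations are given as a rotation vector (axis times angle).
In Python, from plant import * gives the robot as it stands.
- The arm moves only by the tool step_arm, never from a script. Its argument "commands" is a list of rows, each a list of 3 entries, a list of its own where there are three numbers: the turn, a rotation vector about the tool's x, y, z in degrees, then the shift along the tool's x, y, z in cm, then the finger opening in cm, from 0 to 8.54. A call has 1 to 5 rows; each row is the pose to reach, as a shift and turn from the pose measured when the call began, along the tool's axes at that moment; what a row does not reach only later rows make up. A row lasts 1/8 s, in which the tool goes at most 62.5 mm and 10.7 degrees, less where a joint would pass 70% of its speed; a pose out of reach is approached as far as the arm can. A call with a gripper value outside its range is refused whole. The fingers move at their own pace and stop on an object; the grip force is fixed at half the most. Time passes only in rows, so rows that repeat a pose let the fingers close. It gives the time, the measured TCP pose, the force and the opening at its end, in the units of the state.
- get_state(): the state, without advancing time (a new reading comes with each control period).
- grab_frame(name): name is "scene" or "side" or "wrist"; returns a dict with "pixels" (400x640x3 uint8, red, green, blue), "K" (3x3 intrinsics, pixels), "D" ([k1, k2, p1, p2, k3] as OpenCV has them; the pictures are not rectified), "position" and "orientation" of the camera in the world. Camera axes: x right, y up, looking along -z (the intrinsics and any distortion apply to the point x, -y, -z); pixel columns grow to the right and rows downward; lengths in m; the calibration is good to about 2 mm. A picture is of the moment at which its call begins. There is no depth.
- close_job(): hands the job in, once; it reports no verdict.
The state is a dict: "t": time; "qpos": joint angles; "joint_velocities": joint speeds; "joint_efforts": joint torques, N m; "tcp_pos": TCP position; "tcp_rot": TCP orientation; "ft_force": force on the tool from outside, world axes, zero at the start; "ft_torque": the same for the moment, N m; "finger_gap": opening from 0.0 (shut) to 1.0 (fully open).
Only numpy, scipy, OpenCV 4.12 (cv2) and the standard library are available. Lean on these libraries where they do the work, as an engineer would, in place of code of your own. Each camera call takes 0.05 s, during which the arm holds its last target.

### The job

The bench scale rocks and stands out of level. Set the round spirit level gently on the scale's pan and let go of it; then take hold of the grip bar of the front left levelling foot (the display side is the front; left and right as seen by someone facing the display), press that corner down until its foot stands on the table, and turn the foot until the bubble lies wholly inside the ring. Finish while still holding the bar and pressing the corner down with the bubble in the ring, because I will then shim the back foot; leave the other levelling foot and the things lying about alone.

Things in the scene. Friction and masses are not known exactly. Their poses are not given: they have to be found in the camera images.
- spirit_level: the round spirit level as a body; origin at the centre of its underside, 12 mm below its centre (see point level_centre).
- level_centre (a point): centre of the round spirit level (half-way up): a yellow disc 56 mm in diameter and 24 mm high with black grip rings, 210 g, standing on the table at the start. Its top is a green window 43 mm across with a black ring of 16 mm inner diameter in the middle. z axis up.
- bubble (a point): centre of the pale round bubble (11 mm across) in the level's window, 11 mm above the level's centre. It lies inside the ring when at most 2.5 mm sideways of the level's centre. It goes towards the higher side, 1 mm for each mrad of tilt, takes about 2 s to settle, and stops about 10.5 mm out.
- pan (a point): middle of the scale's flat stainless pan, on its upper face, 68 mm above the table; pan 225 mm along x, 230 mm along y. x points to the back of the scale (away from the display panel, which more or less faces the robot), y to its left as seen facing the display, z up; tilts with the scale.
- scale: the scale's place on the table; origin on the table midway between its four feet, x to the back of the scale, y to its left. The feet stand 100 mm in front of and behind it, 165 mm to either side, in lugs outside the pan. The scale cannot slide; it only rocks a few mrad about the diagonal from the front right to the back left foot, and left alone drops onto the back right foot, which is too short.
- left_foot: the front left levelling foot: black pad 36 mm across on a steel screw through the corner lug, turning head on top; origin under the pad on the screw's axis, z up. At the start the pad hangs clear of the table: 5 to 9 N downwards on the head rocks the scale 2 to 3 mm until it stands, then the stop is hard. The foot starts too far up by between 0.25 and 0.42 turn: turn it clockwise.
- left_grip (a point): point on the screw's axis in the grip bar of the front left head, about 92 mm above the table. Head: steel disc 48 mm across, top 22 mm below this point; on it a black bar 50 mm long (this point's x), 14 mm thick (y), rising 14 mm above this point. It turns stiffly (0.06 N m). Clockwise seen from above raises this corner 3 mm a turn: 2.8 mrad of tilt per radian with the foot pressed on the table.
- right_grip (a point): the same point of the front right foot's identical head, to be left alone.
- right_head (a joint): turn of the front right foot's head (rad, clockwise positive, 0 at the start); leave it.
- bowl: bystander: open steel bowl 124 mm across and 55 mm high, origin at the centre of its underside.
- test_weight: bystander: brass 500 g test weight with a knob, 38 mm across and 62 mm high, origin at the centre of its underside.
- scraper: bystander: dough scraper lying flat, steel blade 90 by 150 mm with a wooden grip 27 mm thick along one edge; origin on the table under the middle of the blade.
Things that resemble listed ones, but are neither listed nor needed, are in the scene too. Several things look just like the spirit_level: the one meant starts farthest from the robot's base.

How it is judged:
On the way:
1. the spirit level stands on the pan and has been let go (z of level_centre in the frame of pan between 0.009 and 0.015 m and angle between level_centre's own z axis and vertical below 0.04 rad and contact force between the fingers and spirit_level below 0.1 N), for 0.3 s.
At the end, for the whole second after the job is handed in: The spirit level stands on the pan, untouched by the fingers, with its bubble at most 2.5 mm off the level's centre; the front left foot presses on the table with more than 1.5 N, and the fingers hold its head (more than 2 N of contact) (all of step 1 and horizontal distance between bubble and level_centre below 0.0025 m and contact force between the fingers and left_foot above 2 N and contact force between left_foot and table_c0 above 1.5 N); the arm keeps its last pose, push and grip.
It fails at once if the bowl is knocked (moved more than 30 mm or tipped) (distance of bowl from where it was at the start of the episode above 0.03 m or angle between bowl's own z axis and vertical above 0.5 rad).
It fails at once if the test weight is knocked (moved more than 30 mm or tipped) (distance of test_weight from where it was at the start of the episode above 0.03 m or angle between test_weight's own z axis and vertical above 0.5 rad).
It fails at once if the scraper is knocked (moved more than 30 mm or tipped) (distance of scraper from where it was at the start of the episode above 0.03 m or angle between scraper's own z axis and vertical above 0.5 rad).
It fails at once if the front right foot's head is turned (more than 0.3 rad) (value of joint right_head above 0.3 rad or value of joint right_head below -0.3 rad).
It fails at once if the spirit level is dropped (falls free of the fingers faster than 0.5 m/s) (contact force between the fingers and spirit_level below 0.05 N and linear speed of spirit_level above 0.5 m/s).
It also fails if it takes over 69 s, if anything falls off the work surface, if the arm or the gripper's body presses on something with over 40 N, if the wrist force passes 120 N, or if a joint passes its speed limit or range.

## Working session

There is one attempt and no reset: what is moved stays moved. The work goes in short steps, Python scripts to look and compute and a tool call to move; the robot and the scene stay as the last step left them, time stands still between calls to the robot, and variables do not carry over. Pictures are saved under pics/ and viewed, and the job is handed in when it is done.

Besides the shell and the picture viewer there is one more tool, called after "Request:" as a command line: name --argument value ..., lists and objects as JSON in quotes. step_arm: Moves the arm, as the interface text tells. Its arguments: {"type":"object","properties":{"commands":{"type":"array","items":{"type":"array"}}},"required":["commands"]}

```bash
ls; mkdir -p pics
python3 - <<'E'
from plant import *
import cv2
s=get_state();print(s)
for n in("scene","side","wrist"):
    f=grab_frame(n);print(n,f["K"],f["D"],f["position"],f["orientation"])
    cv2.imwrite(f"pics/{n}0.png",f["pixels"][:,:,::-1])
E
```

```text
pics
{'t': 0.0, 'qpos': array([-1.35418670e+00,  3.26949258e-01, -1.93626886e-01,  1.05199533e+00,
        3.93043585e-05,  1.43656413e+00]), 'joint_velocities': array([-0.00144532, -0.00253707,  0.00182969,  0.0020802 ,  0.0015641 ,
       -0.00033758]), 'joint_efforts': array([-2.04505624e-03, -4.43397188e+01,  2.62441313e+01,  1.54242368e-02,
       -4.39331752e-04,  3.10177676e-06]), 'tcp_pos': array([ 0.18890347, -0.5159005 ,  0.23048259]), 'tcp_rot': array([ 2.03127977,  0.36186685, -2.03134955]), 'ft_force': array([0.39175102, 0.07151792, 0.15586517]), 'ft_torque': array([-0.05580199, -0.00020717,  0.07753593]), 'finger_gap': 0.9990042363534765}
scene [[507.49544709   0.         313.43468758]
 [  0.         507.49544709 200.37680783]
 [  0.           0.           1.        ]] [-0.10533894  0.          0.          0.          0.        ] [ 1.255109   -0.59291794  1.09271498] [0.71961798 0.34305103 0.8744527 ]
side [[388.0106146    0.         317.0669754 ]
 [  0.         388.0106146  196.46551987]
 [  0.           0.           1.        ]] [-0.07110349  0.          0.          0.          0.        ] [0.36506367 0.799482   0.57680268] [ 0.12235541 -1.48405815 -2.59087035]
wrist [[275.40034613   0.         315.45187481]
 [  0.         275.40034613 196.83256204]
 [  0.           0.           1.        ]] [0.00425694 0.         0.         0.         0.        ] [ 0.25375781 -0.49262215  0.37254967] [-0.24058795  0.17174773 -1.21111188]
```

View pics/scene0.png

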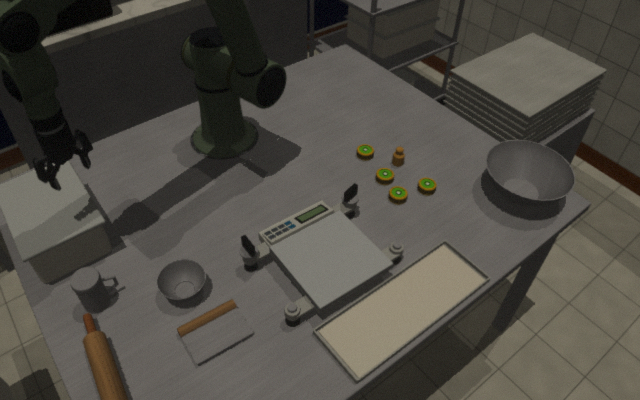

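View pics/side0.png

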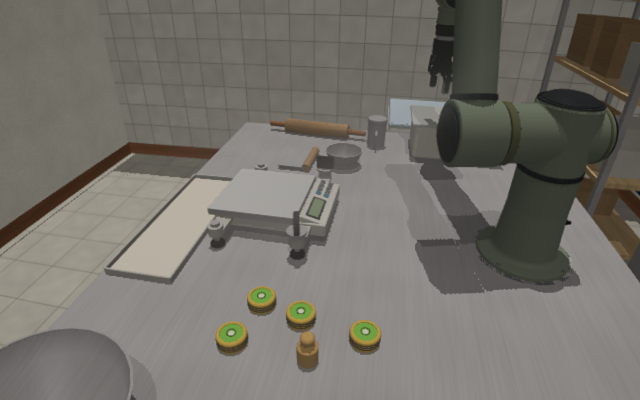

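View pics/wrist0.png

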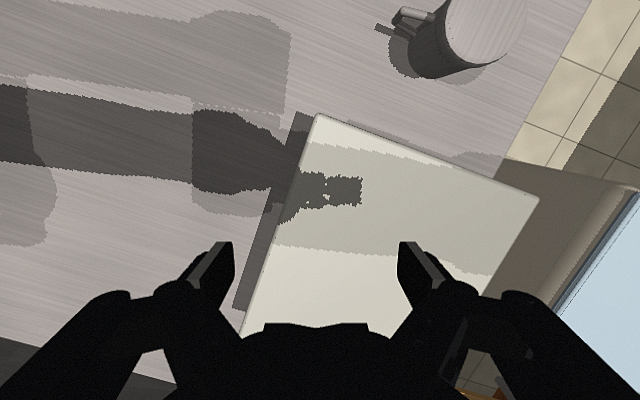

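```bash
cat > h.py <<'E'
from plant import *
import cv2, numpy as np
from scipy.spatial.transform import Rotation as R
def ray(f,px):
    p=cv2.undistortPoints(np.array([[px]],float),f["K"],np.array(f["D"])).ravel()
    d=R.from_rotvec(f["orientation"]).as_matrix()@np.array([p[0],-p[1],-1.])
    return np.array(f["position"]),d/np.linalg.norm(d)
def plane(f,px,z):
    o,d=ray(f,px); return o+d*(z-o[2])/d[2]
def tri(rs):
    A=0;b=0
    for o,d in rs:
        M=np.eye(3)-np.outer(d,d);A=A+M;b=b+M@o
    p=np.linalg.solve(A,b); return p,[np.linalg.norm((np.eye(3)-np.outer(d,d))@(p-o))*1000 for o,d in rs]
def proj(f,P):
    c=R.from_rotvec(f["orientation"]).as_matrix().T@(np.array(P)-f["position"])
    c=np.array([c[0],-c[1],-c[2]])
    return cv2.projectPoints(c.reshape(1,1,3),np.zeros(3),np.zeros(3),f["K"],np.array(f["D"]))[0].ravel()
def greens(f,amin=15):
    h=cv2.cvtColor(f["pixels"],cv2.COLOR_RGB2HSV)
    m=cv2.inRange(h,(45,120,60),(75,255,255));m=cv2.morphologyEx(m,cv2.MORPH_CLOSE,np.ones((5,5)))
    o=[]
    for c in cv2.findContours(m,cv2.RETR_EXTERNAL,cv2.CHAIN_APPROX_NONE)[0]:
        c=cv2.convexHull(c)
        if cv2.contourArea(c)>amin:
            M=cv2.moments(c);o.append((M["m10"]/M["m00"],M["m01"]/M["m00"],cv2.contourArea(c)))
    return o
def totool(s,dw): return R.from_rotvec(s["tcp_rot"]).inv().apply(dw)
E
python3 - <<'E'
from h import *
np.set_printoptions(precision=4,suppress=True)
S=grab_frame("scene");D=grab_frame("side")
for f,n in((S,"scene"),(D,"side")):
    for g in greens(f):
        P=plane(f,g[:2],.024);print(n,np.round(g,1),P,np.hypot(P[0],P[1]))
for n,f,b in(("scene",S,(200,130,460,330)),("side",D,(190,140,430,380))):
    x0,y0,x1,y1=b
    cv2.imwrite(f"pics/{n}1.png",cv2.resize(f["pixels"][y0:y1,x0:x1,::-1],None,fx=2.4 if n=="side" else 3,fy=2.4 if n=="side" else 3,interpolation=2))
print(R.from_rotvec(get_state()["tcp_rot"]).as_matrix())
E
```

```text
scene [397.9 191.6  65.5] [0.5619 0.2722 0.024 ] 0.6243756578352532
scene [427.3 183.1  57. ] [0.5893 0.3713 0.024 ] 0.6965383181317154
scene [384.7 173.   53. ] [0.4777 0.2967 0.024 ] 0.5622969716218637
scene [365. 149.  47.] [0.3544 0.3244 0.024 ] 0.4803970264399284
side [230.6 332.7 266.5] [0.5933 0.369  0.024 ] 0.6986886724192182
side [365.1 331.  261.5] [0.359  0.3223 0.024 ] 0.4824695244338601
side [300.5 310.6 212.5] [0.4824 0.2951 0.024 ] 0.5654498439956677
side [260.6 295.1 183. ] [0.568  0.2697 0.024 ] 0.628733318282063
[[-0.0002  0.3437 -0.9391]
 [ 0.0008 -0.9391 -0.3437]
 [-1.     -0.0008 -0.0001]]
```

View pics/scene1.png

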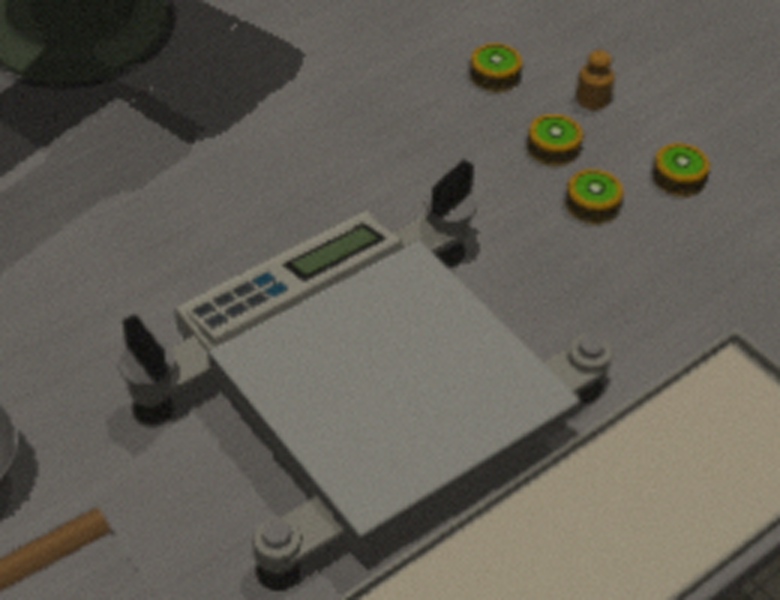

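View pics/side1.png

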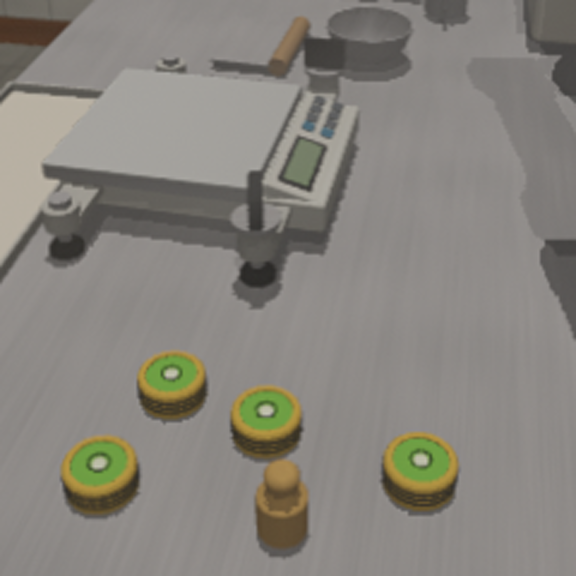

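```bash
python3 - <<'E'
from h import *
np.set_printoptions(precision=4,suppress=True)
S=grab_frame("scene");D=grab_frame("side")
sc=lambda x,y:(200+x/3,130+y/3); sd=lambda x,y:(190+x/2.4,140+y/2.4)
c=[plane(S,sc(*p),.066) for p in((425,243),(577,403),(365,533),(213,352))]
print(np.array(c),np.mean(c,0))
c2=[plane(D,sd(*p),.066) for p in((252,190),(47,170),(126,70),(302,88))]
print(np.array(c2),np.mean(c2,0))
m=(np.mean(c,0)+np.mean(c2,0))/2
xd=np.mean([c[1]-c[0],c[2]-c[3],c2[1]-c2[0],c2[2]-c2[3]],0);yd=np.mean([c[0]-c[3],c[1]-c[2],c2[0]-c2[3],c2[1]-c2[2]],0)
print("yaw",np.degrees(np.arctan2(xd[1],xd[0])),np.degrees(np.arctan2(-yd[0],yd[1])))
print("grip bar scene top ends",plane(S,sc(435,186),.106),plane(S,sc(468,163),.106))
print("side top",plane(D,sd(255,173),.106), "base",plane(D,sd(256,228),.072))
for f,n in((S,'s'),(D,'d')):
  x,y=(450,200) if n=='s' else (255,205)
  u,v=sc(x,y) if n=='s' else sd(x,y)
  u,v=int(u),int(v)
  cv2.imwrite(f"pics/g{n}.png",cv2.resize(f["pixels"][v-35:v+35,u-40:u+40,::-1],None,fx=8,fy=8,interpolation=2)); print(u,v)
E
python3 -c "
import cv2,numpy as np
cv2.imwrite('pics/g.png',cv2.resize(np.hstack([cv2.imread('pics/gs.png'),cv2.imread('pics/gd.png')]),(800,350)))"
```

```text
[[ 0.5504  0.0596  0.066 ]
 [ 0.7694  0.0447  0.066 ]
 [ 0.7615 -0.1761  0.066 ]
 [ 0.5397 -0.1689  0.066 ]] [ 0.6552 -0.0602  0.066 ]
[[ 0.5458  0.056   0.066 ]
 [ 0.76    0.0585  0.066 ]
 [ 0.7572 -0.1749  0.066 ]
 [ 0.5355 -0.167   0.066 ]] [ 0.6496 -0.0569  0.066 ]
yaw -1.799836908943535 -2.0017918157045522
grip bar scene top ends [0.5282 0.0873 0.106 ] [0.5234 0.1315 0.106 ]
side top [0.5352 0.0858 0.106 ] base [0.5262 0.1251 0.072 ]
350 196
296 225
```

View pics/g.png

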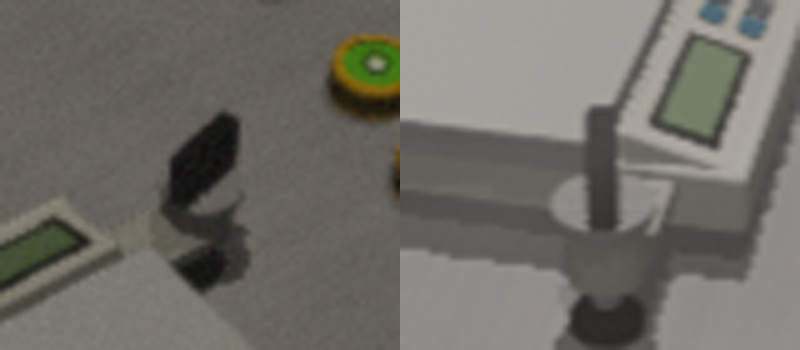

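```bash
cat >> h.py <<'E'
def plan(x,y,z,a):
    "tool-frame turn (deg) and shift (cm) to TCP x,y,z with jaw azimuth a (deg), pointing down; turn kept by q6 route"
    s=get_state();M=R.from_rotvec(s["tcp_rot"]);m=M.as_matrix()
    ya=np.radians(a);X=np.array([0,0,-1.]);Y=np.array([np.cos(ya),np.sin(ya),0]);T=np.column_stack([X,Y,np.cross(X,Y)])
    print("a now",np.degrees(np.arctan2(m[1,1],m[0,1])).round(1),"q deg",np.degrees(s["qpos"]).round(0),"tcp",np.round(s["tcp_pos"],4),"F",np.round(s["ft_force"],1),"gap",round(s["finger_gap"],3),"t",round(s["t"],2))
    print("turn",np.degrees((M.inv()*R.from_matrix(T)).as_rotvec()).round(1),"shift cm",(M.inv().apply(np.array([x,y,z])-s["tcp_pos"])*100).round(2))
E
python3 -c "
from h import *
print(pinch_z if 'pinch_z' in globals() else [k for k in globals() if 'pinch' in k])
print([k for k in globals() if not k.startswith('_')])
plan(.591,.37,.15,60)
plan(.591,.37,.15,150)"
```

```text
0.0187
['grab_frame', 'close_job', 'get_state', 'Unreachable', 'pinch_z', 'cv2', 'np', 'R', 'ray', 'plane', 'tri', 'proj', 'greens', 'totool', 'plan']
a now -69.9 q deg [-78.  19. -11.  60.   0.  82.] tcp [ 0.189  -0.5164  0.2311] F [-0.4 -0.6 -0.1] gap 1.001 t 0.35
turn [-129.9   -0.     0. ] shift cm [  8.14 -69.42 -68.21]
a now -69.9 q deg [-78.  19. -11.  60.   0.  82.] tcp [ 0.189  -0.5164  0.2311] F [-0.4 -0.6 -0.1] gap 1.001 t 0.35
turn [140.1   0.    0. ] shift cm [  8.14 -69.42 -68.21]
```

Request:
step_arm --commands '[[[-130,0,0],[0,-69.4,-68.2],8.5],[[-130,0,0],[0,-69.4,-68.2],8.5],[[-130,0,0],[0,-69.4,-68.2],8.5],[[-130,0,0],[0,-69.4,-68.2],8.5],[[-130,0,0],[0,-69.4,-68.2],8.5]]'

```text
t: 0.98
tcp_pos: [0.3187, -0.2303, 0.2316]
tcp_rot: [1.411, 1.064, -1.41]
ft_force: [1.7, -0.6, 0.6]
finger_gap: 0.994
```

```bash
python3 -c "
from h import *
plan(.591,.37,.15,110)"
```

```text
a now -15.9 q deg [-47.   2. -32.  56.   0.  59.] tcp [ 0.3187 -0.2303  0.2316] F [ 1.7 -0.6  0.6] gap 0.994 t 0.97
turn [-1.259e+02  1.000e-01 -0.000e+00] shift cm [  8.16   9.76 -65.19]
```

Request:
step_arm --commands '[[[-126,0,0],[0,9.8,-65.2],8.5],[[-126,0,0],[0,9.8,-65.2],8.5],[[-126,0,0],[0,9.8,-65.2],8.5],[[-126,0,0],[0,9.8,-65.2],8.5],[[-126,0,0],[0,9.8,-65.2],8.5]]'

```text
t: 1.6
tcp_pos: [0.448, 0.0547, 0.2318]
tcp_rot: [0.71, 1.45, -0.709]
ft_force: [0.8, -1.1, 0.4]
finger_gap: 0.998
```

```bash
python3 -c "
from h import *
plan(.591,.37,.13,150)"
```

```text
a now 37.9 q deg [ -2.   8. -25.  57.  -0.  50.] tcp [0.448  0.0547 0.2318] F [ 0.8 -1.1  0.4] gap 0.998 t 1.6
turn [-1.121e+02  1.000e-01  1.000e-01] shift cm [ 10.18  30.64 -16.11]
```

Request:
step_arm --commands '[[[-112,0,0],[3,30.6,-16.1],8.5],[[-112,0,0],[3,30.6,-16.1],8.5],[[-112,0,0],[6,30.6,-16.1],8.5],[[-112,0,0],[8,30.6,-16.1],8.5],[[-112,0,0],[8,30.6,-16.1],8.5]]'

```text
t: 2.22
tcp_pos: [0.5732, 0.3315, 0.1664]
tcp_rot: [-0.023, 1.569, 0.021]
ft_force: [0.6, -0.7, 1.2]
finger_gap: 0.997
```

```bash
python3 -c "
from h import *
plan(.591,.37,.13,150)"
```

```text
a now 91.6 q deg [24. 33.  2. 59. -0. 22.] tcp [0.5732 0.3315 0.1664] F [ 0.6 -0.7  1.2] gap 0.997 t 2.23
turn [-58.4   0.1   0.1] shift cm [3.64 3.8  1.88]
```

Request:
step_arm --commands '[[[-58,0,0],[3,3.8,1.9],8.5],[[-58,0,0],[3,3.8,1.9],8.5],[[-58,0,0],[3,3.8,1.9],8.5],[[-58,0,0],[3,3.8,1.9],8.5],[[-58,0,0],[3,3.8,1.9],8.5]]'

```text
t: 2.85
tcp_pos: [0.5911, 0.37, 0.136]
tcp_rot: [-0.754, 1.436, 0.752]
ft_force: [0.7, -0.6, 0.0]
finger_gap: 0.997
```

Request:
step_arm --commands '[[[-6,0,0],[0,0,0],8.5],[[-6,0,0],[0,0,0],8.5]]'

```text
t: 3.1
tcp_pos: [0.591, 0.37, 0.1358]
tcp_rot: [-0.833, 1.406, 0.831]
ft_force: [-0.4, 1.1, 0.2]
finger_gap: 0.995
```

```bash
python3 -c "
from h import *
plan(.591,.37,.1,150)
f=grab_frame('wrist');cv2.imwrite('pics/w1.png',f['pixels'][:,:,::-1])
for g in greens(f): print(np.round(g,1),plane(f,g[:2],.024))
for n in('scene','side'):
  f=grab_frame(n)
  for g in greens(f): print(n,np.round(g,1),plane(f,g[:2],.024))
"
```

```text
a now 151.2 q deg [ 26.  38.   7.  58.  -0. -35.] tcp [0.591  0.37   0.1358] F [-0.4  1.1  0.2] gap 0.995 t 3.1
turn [ 1.2 -0.   0.1] shift cm [3.58 0.   0.  ]
[ 314.5  192.9 1372. ] [0.5906475  0.36844017 0.024     ]
[ 285.4   81.4 1931.5] [0.56494455 0.26990597 0.024     ]
[ 387.5   56.9 2094.5] [0.48046466 0.29459602 0.024     ]
[ 540.8   16.2 1553. ] [0.3603539  0.32698127 0.024     ]
scene [397.7 191.7  63. ] [0.5616347  0.27161098 0.024     ]
scene [427.2 182.8  61. ] [0.58848169 0.37184903 0.024     ]
scene [384.7 173.   55.5] [0.47764078 0.29684012 0.024     ]
scene [365.1 148.8  46.5] [0.35397778 0.32514301 0.024     ]
side [230.4 332.8 268. ] [0.59338873 0.36948682 0.024     ]
side [365.1 331.1 264. ] [0.35896007 0.32249341 0.024     ]
side [300.4 310.6 213. ] [0.48241022 0.29518318 0.024     ]
side [260.6 295.2 186.5] [0.56783902 0.27005596 0.024     ]
```

View pics/w1.png

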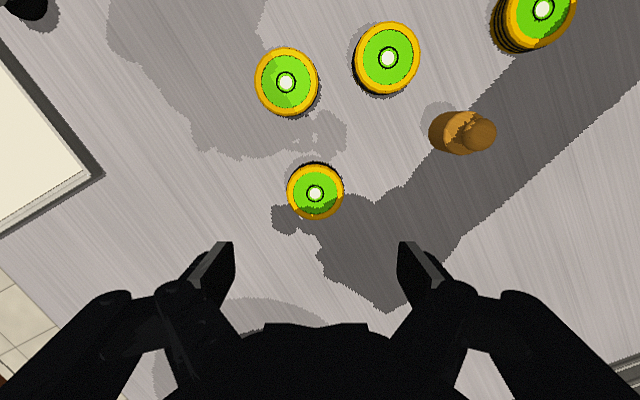

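The wrist view shows four identical levels: (315,193), (285,81), (387,57) and (541,16). The one at (315,193), in the scene view at (427,183), is farthest from the base (0.697 m). It is centred between the jaws, so I'll descend.

Request:
step_arm --commands '[[[0,0,0],[5,0,0],8.5],[[0,0,0],[9.5,0,0],8.5],[[0,0,0],[12,0,0],8.5],[[0,0,0],[13.3,0,0],8.5],[[0,0,0],[13.3,0,0],8.5]]'

```text
t: 3.88
tcp_pos: [0.5908, 0.3697, 0.0024]
tcp_rot: [-0.833, 1.407, 0.831]
ft_force: [-0.4, 0.4, 0.8]
finger_gap: 0.996
```

Request:
step_arm --commands '[[[0,0,0],[0,0,0],4.5],[[0,0,0],[0,0,0],4.5],[[0,0,0],[0,0,0],4.5],[[0,0,0],[0,0,0],4.5],[[0,0,0],[0,0,0],4.5]]'

```text
t: 4.5
tcp_pos: [0.5923, 0.3703, 0.0045]
tcp_rot: [-0.833, 1.403, 0.83]
ft_force: [1.0, -0.3, 6.3]
finger_gap: 0.632
```

```bash
python3 -c "
from h import *
plan(.591,.37,.1,150)
f=grab_frame('wrist');cv2.imwrite('pics/w2.png',f['pixels'][:,:,::-1])
"
```

```text
a now 151.2 q deg [ 26.  45.  -0.  44.  -0. -35.] tcp [0.5923 0.3703 0.0045] F [ 1.  -0.3  6.3] gap 0.632 t 4.5
turn [1.2 0.1 0.2] shift cm [-9.55  0.08 -0.08]
```

View pics/w2.png

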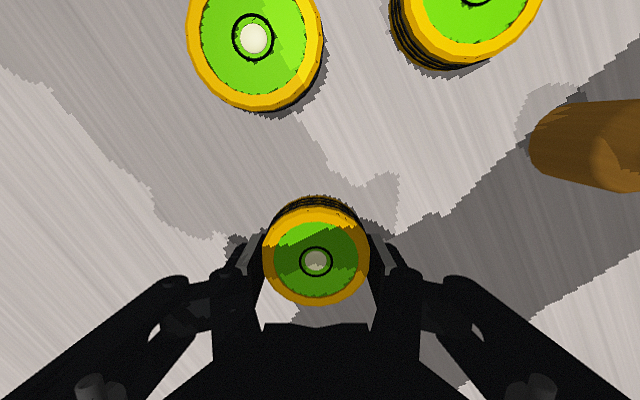

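Request:
step_arm --commands '[[[0,0,0],[-1,0,0],4.5],[[0,0,0],[-4,0,0],4.5],[[0,0,0],[-9,0,0],4.5],[[0,0,0],[-14,0,0],4.5],[[0,0,0],[-15,0,0],4.5]]'

```text
t: 5.18
tcp_pos: [0.594, 0.3715, 0.1595]
tcp_rot: [-0.832, 1.396, 0.829]
ft_force: [0.9, -0.1, -2.5]
finger_gap: 0.631
```

```bash
python3 -c "
from h import *
plan(.655,-.06,.15,150)
"
```

```text
a now 151.2 q deg [ 26.  37.   8.  60.  -0. -35.] tcp [0.594  0.3715 0.1595] F [ 0.9 -0.1 -2.5] gap 0.631 t 5.17
turn [1.2 0.4 0.4] shift cm [  0.87 -26.12 -34.89]
```

Request:
step_arm --commands '[[[0,0,0],[0,-3,-4],4.5],[[0,0,0],[0,-6,-8],4.5],[[0,0,0],[0,-9,-12],4.5],[[1,0,0],[0,-12,-16],4.5],[[1,0,0],[0,-15,-20],4.5]]'

```text
t: 5.8
tcp_pos: [0.6282, 0.1224, 0.1576]
tcp_rot: [-0.818, 1.403, 0.816]
ft_force: [0.2, -0.3, -2.1]
finger_gap: 0.633
```

```bash
python3 -c "
from h import *
plan(.655,-.06,.15,150)
"
```

```text
a now 150.2 q deg [  4.  31.  -3.  56.   0. -56.] tcp [0.6282 0.1224 0.1576] F [ 0.2 -0.3 -2.1] gap 0.633 t 5.8
turn [0.2 0.4 0.3] shift cm [  0.73 -11.38 -14.5 ]
```

Request:
step_arm --commands '[[[0,0.4,0.3],[0,-3,-4],4.5],[[0,0.4,0.3],[0,-6,-8],4.5],[[0,0.4,0.3],[0.4,-9.4,-12],4.5],[[0,0.4,0.3],[0.7,-11.4,-14.5],4.5],[[0,0.4,0.3],[0.7,-11.4,-14.5],4.5]]'

```text
t: 6.42
tcp_pos: [0.6542, -0.0627, 0.1484]
tcp_rot: [-0.814, 1.416, 0.817]
ft_force: [0.1, 0.8, -2.5]
finger_gap: 0.631
```

```bash
python3 -c "
from h import *
plan(.655,-.06,.0735,150)
f=grab_frame('wrist');cv2.imwrite('pics/w3.png',f['pixels'][:,:,::-1])
f=grab_frame('scene');cv2.imwrite('pics/s3.png',cv2.resize(f['pixels'][110:330,200:460,::-1],None,fx=2.7,fy=2.7,interpolation=2))
"
```

```text
a now 150.0 q deg [-12.  34.   0.  57.  -0. -72.] tcp [ 0.6542 -0.0627  0.1484] F [ 0.1  0.8 -2.5] gap 0.631 t 6.42
turn [-0.  -0.1 -0.2] shift cm [7.49 0.05 0.29]
```

View pics/w3.png

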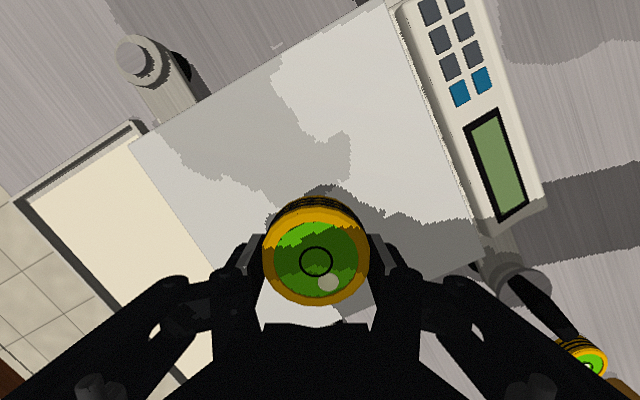

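View pics/s3.png

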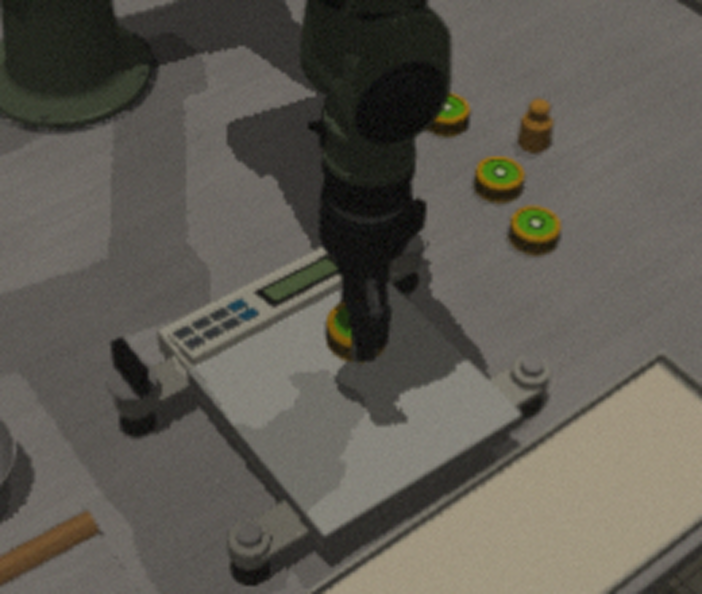

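The level is held over the pan middle (wrist view 316,262). I'll lower it.

Request:
step_arm --commands '[[[0,0,0],[2.5,0,0.1],4.5],[[0,0,0],[5,0,0.3],4.5],[[0,0,0],[6.5,0,0.3],4.5],[[0,0,0],[7.0,0,0.3],4.5],[[0,0,0],[7.1,0,0.3],4.5]]'

```text
t: 7.15
tcp_pos: [0.6556, -0.057, 0.0783]
tcp_rot: [-0.817, 1.413, 0.82]
ft_force: [0.3, 0.3, -1.8]
finger_gap: 0.626
```

Request:
step_arm --commands '[[[0,0,0],[0.1,0,0],4.5],[[0,0,0],[0.2,0,0],4.5],[[0,0,0],[0.3,0,0],4.5]]'

```text
t: 7.52
tcp_pos: [0.6559, -0.0571, 0.0757]
tcp_rot: [-0.817, 1.413, 0.819]
ft_force: [-0.2, 0.5, -2.0]
finger_gap: 0.63
```

Request:
step_arm --commands '[[[0,0,0],[0.1,0,0],4.5],[[0,0,0],[0.2,0,0],4.5]]'

```text
t: 7.78
tcp_pos: [0.6559, -0.0571, 0.0737]
tcp_rot: [-0.817, 1.413, 0.819]
ft_force: [0.3, 0.1, -1.9]
finger_gap: 0.629
```

Request:
step_arm --commands '[[[0,0,0],[0.1,0,0],4.5],[[0,0,0],[0.15,0,0],4.5]]'

```text
t: 8.02
tcp_pos: [0.6559, -0.0572, 0.0724]
tcp_rot: [-0.817, 1.413, 0.819]
ft_force: [-1.4, 0.6, 2.5]
finger_gap: 0.627
```

Request:
step_arm --commands '[[[0,0,0],[0,0,0],5.6],[[0,0,0],[0,0,0],6.2],[[0,0,0],[0,0,0],7.5],[[0,0,0],[0,0,0],8.5],[[0,0,0],[0,0,0],8.5]]'

```text
t: 8.65
tcp_pos: [0.656, -0.0572, 0.0724]
tcp_rot: [-0.817, 1.413, 0.819]
ft_force: [0.6, 0.4, -0.2]
finger_gap: 0.998
```

Request:
step_arm --commands '[[[0,0,0],[-2,0,0],8.5],[[0,0,0],[-5,0,0],8.5],[[0,0,0],[-10,0,0],8.5],[[0,0,0],[-15,0,0],8.5],[[0,0,0],[-16,0,0],8.5]]'

```text
t: 9.28
tcp_pos: [0.6584, -0.0577, 0.237]
tcp_rot: [-0.821, 1.407, 0.815]
ft_force: [0.1, 0.3, 0.0]
finger_gap: 0.995
```

```bash
python3 -c "
from h import *
plan(.526,.108,.2,186)
f=grab_frame('wrist');cv2.imwrite('pics/w4.png',f['pixels'][:,:,::-1])
"
```

```text
a now 150.2 q deg [-11.  30.   8.  67.   0. -72.] tcp [ 0.6584 -0.0577  0.237 ] F [0.1 0.3 0. ] gap 0.995 t 9.28
turn [-35.8   0.    0.3] shift cm [ 3.61 19.74  7.79]
```

View pics/w4.png

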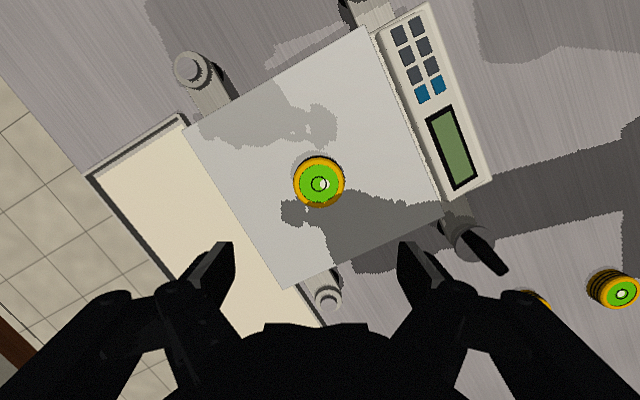

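The level stands on the pan at wrist (319,184), released, and the bubble is to the right of the ring. Next is the grip bar, seen at (487,247).

Request:
step_arm --commands '[[[-10,0,0],[0,5,2],8.5],[[-20,0,0],[0.5,10,4],8.5],[[-30,0,0.3],[1,16,6],8.5],[[-36,0,0.3],[1,19.7,7.8],8.5],[[-36,0,0.3],[1,19.7,7.8],8.5]]'

```text
t: 9.95
tcp_pos: [0.5229, 0.1101, 0.2242]
tcp_rot: [-1.289, 1.157, 1.295]
ft_force: [0.5, 0.0, -0.5]
finger_gap: 0.992
```

```bash
python3 -c "
from h import *
plan(.526,.108,.2,186)
f=grab_frame('wrist');cv2.imwrite('pics/w5.png',f['pixels'][:,:,::-1])
print(proj(f,(.526,.108,.106)))
"
```

```text
a now -173.6 q deg [  4.  18. -14.  59.   0. -92.] tcp [0.5229 0.1101 0.2242] F [ 0.5  0.  -0.5] gap 0.992 t 9.95
turn [ 0.4  0.  -0.2] shift cm [ 2.42 -0.29 -0.24]
[311.31062848 189.72212554]
```

View pics/w5.png

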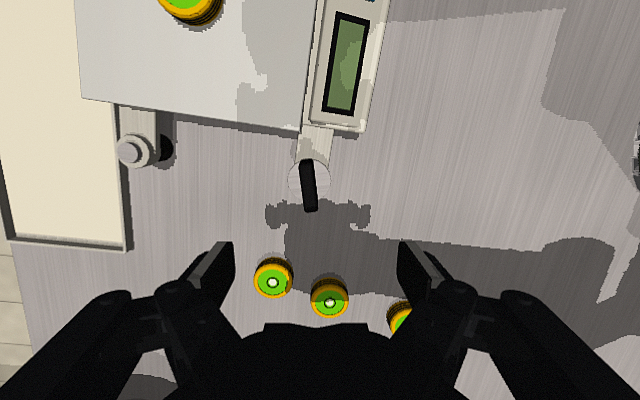

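```bash
python3 -c "
from h import *
np.set_printoptions(precision=4,suppress=True)
f=grab_frame('wrist')
cv2.imwrite('pics/w5c.png',cv2.resize(f['pixels'][145:225,260:360,::-1],None,fx=7,fy=7,interpolation=0))
g=f['pixels'][145:225,275:345].max(2)
m=(g<45).astype(np.uint8);n,l,st,c=cv2.connectedComponentsWithStats(m)
i=1+st[1:,4].argmax();print(st[i],c[i])
ys,xs=np.where(l==i);r=cv2.minAreaRect(np.column_stack([xs,ys]).astype(np.float32));print(r)
b=cv2.boxPoints(r)+[275,145];print(b)
print(np.array([plane(f,p,.106) for p in b]))
print(f['position'])
"
```

```text
[ 25  15  20  54 759] [34.6298 41.6522]
((34.5792350769043, 41.618045806884766), (52.95121383666992, 14.77649211883545), 82.69424438476562)
[[298.8842 161.2969]
 [313.5408 159.4179]
 [320.2743 211.9392]
 [305.6177 213.8182]]
[[0.5424 0.0804 0.106 ]
 [0.5287 0.0771 0.106 ]
 [0.5164 0.1286 0.106 ]
 [0.5307 0.1322 0.106 ]]
[0.5319 0.0393 0.3664]
```

View pics/w5c.png

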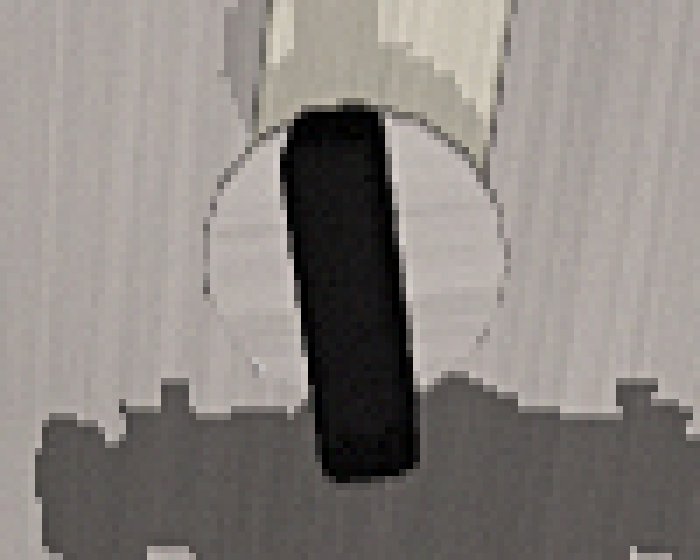

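```bash
python3 -c "
from h import *
f=grab_frame('wrist')
# disc outline points read from the crop (7x, offset 260,145)
p=np.array([[205,250],[510,250],[230,170],[490,185],[357,103],[265,372],[490,345]])/7.+[260,145]
q=np.array([plane(f,x,.070) for x in p]);A=np.c_[2*q[:,:2],np.ones(len(q))]
s=np.linalg.lstsq(A,(q[:,:2]**2).sum(1),rcond=None)[0];print(s[:2],np.sqrt(s[2]+s[0]**2+s[1]**2))
plan(.529,.105,.09,193)
"
```

```text
[0.52919904 0.10670919] 0.024299590161967075
a now -173.9 q deg [  4.  18. -14.  59.  -0. -92.] tcp [0.5259 0.1076 0.2248] F [ 0.2 -0.2 -0.8] gap 0.996 t 10.1
turn [-6.9  0.  -0.1] shift cm [13.48 -0.3  -0.29]
```

Request:
step_arm --commands '[[[-7,0,0],[4,-0.3,-0.2],8.5],[[-7,0,0],[8,-0.3,-0.2],8.5],[[-7,0,0],[12,-0.3,-0.2],8.5],[[-7,0,0],[14.4,-0.3,-0.2],8.5],[[-7,0,0],[14.6,-0.3,-0.2],8.5]]'

```text
t: 10.72
tcp_pos: [0.5278, 0.1046, 0.0766]
tcp_rot: [-1.372, 1.097, 1.379]
ft_force: [-0.3, -0.9, -0.2]
finger_gap: 0.998
```

```bash
python3 -c "
from h import *
plan(.529,.106,.078,193)
f=grab_frame('wrist');cv2.imwrite('pics/w6.png',f['pixels'][:,:,::-1])
"
```

```text
a now -167.0 q deg [   3.   27.  -24.   40.   -0. -100.] tcp [0.5278 0.1046 0.0766] F [-0.3 -0.9 -0.2] gap 0.998 t 10.72
turn [ 0.   0.  -0.3] shift cm [-0.14 -0.15  0.11]
```

View pics/w6.png

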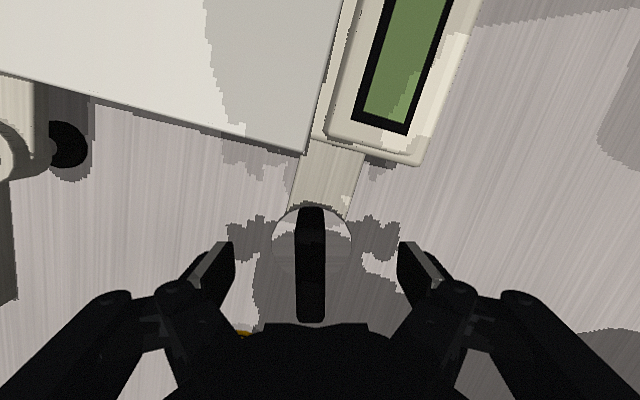

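The bar stands upright in the wrist image at (311,265), aligned with the pads and centred between them. I'll shift by the small correction and close.

Request:
step_arm --commands '[[[0,0,-0.3],[-0.1,-0.1,0.1],5],[[0,0,-0.3],[-0.1,-0.1,0.1],3],[[0,0,-0.3],[-0.1,-0.1,0.1],1],[[0,0,-0.3],[-0.1,-0.1,0.1],0.5],[[0,0,-0.3],[-0.1,-0.1,0.1],0.5]]'

```text
t: 11.4
tcp_pos: [0.5301, 0.1062, 0.0794]
tcp_rot: [-1.376, 1.09, 1.373]
ft_force: [0.5, 0.2, 4.3]
finger_gap: 0.154
```

Request:
step_arm --commands '[[[0,0,0],[0,0,0],0.5],[[0,0,0],[0,0,0],0.5],[[0,0,0],[0,0,0],0.5]]'

```text
t: 11.78
tcp_pos: [0.5301, 0.1062, 0.0794]
tcp_rot: [-1.376, 1.09, 1.373]
ft_force: [-0.1, 0.3, 2.8]
finger_gap: 0.152
```

```bash
python3 -c "
from h import *
plan(.529,.106,.078,193)
f=grab_frame('scene');cv2.imwrite('pics/s7.png',cv2.resize(f['pixels'][130:330,230:450,::-1],None,fx=3,fy=3,interpolation=2))
f=grab_frame('side');cv2.imwrite('pics/d7.png',cv2.resize(f['pixels'][130:290,180:400,::-1],None,fx=3,fy=3,interpolation=2))
"
```

```text
a now -166.9 q deg [   3.   26.  -24.   39.    0. -100.] tcp [0.5301 0.1062 0.0794] F [-0.1  0.3  2.8] gap 0.152 t 11.78
turn [0.1 0.  0.2] shift cm [0.14 0.11 0.  ]
```

View pics/s7.png

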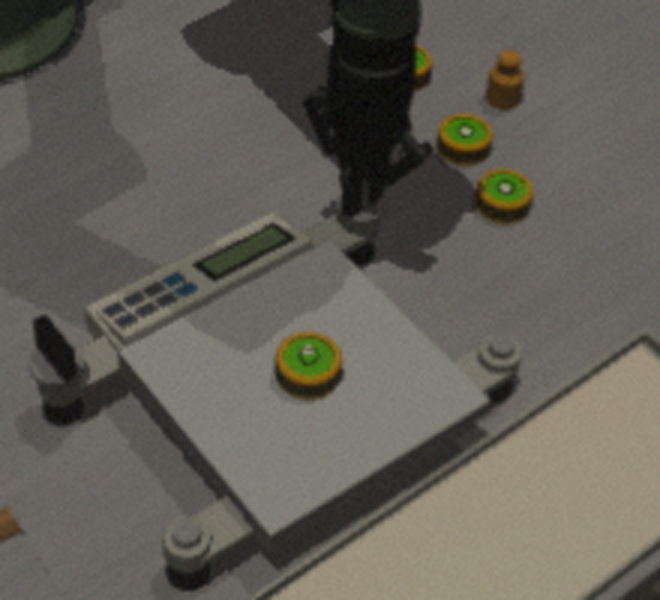

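View pics/d7.png

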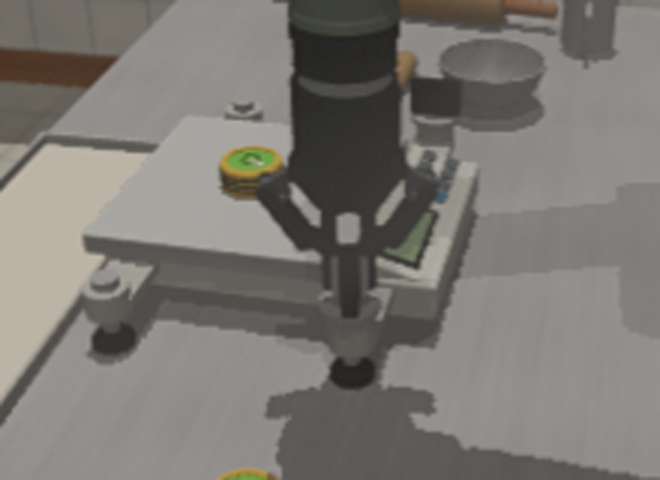

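The bar is gripped (gap 0.152 is about 13 mm) and the level is visible in both views. I'll press the corner down.

Request:
step_arm --commands '[[[0,0,0],[0.1,0,0],0.5],[[0,0,0],[0.2,0,0],0.5],[[0,0,0],[0.3,0,0],0.5],[[0,0,0],[0.3,0,0],0.5]]'

```text
t: 12.38
tcp_pos: [0.5296, 0.1066, 0.0771]
tcp_rot: [-1.375, 1.09, 1.374]
ft_force: [-4.1, 1.7, 9.9]
finger_gap: 0.15
```

Request:
step_arm --commands '[[[0,0,0],[0.2,0,0],0.5],[[0,0,0],[0.3,0,0],0.5]]'

```text
t: 12.62
tcp_pos: [0.5298, 0.1067, 0.0766]
tcp_rot: [-1.377, 1.089, 1.373]
ft_force: [-8.5, -0.4, 30.0]
finger_gap: 0.157
```

Request:
step_arm --commands '[[[9,0,0],[0.2,0,0],0.5],[[18,0,0],[0.2,0,0],0.5],[[27,0,0],[0.2,0,0],0.5],[[36,0,0],[0.2,0,0],0.5],[[45,0,0],[0.2,0,0],0.5]]'

```text
t: 13.25
tcp_pos: [0.5292, 0.1068, 0.0767]
tcp_rot: [-0.787, 1.42, 0.785]
ft_force: [-7.8, 0.1, 23.1]
finger_gap: 0.151
```

```bash
python3 -c "
from h import *
plan(.529,.106,.078,193)
"
```

```text
a now 147.8 q deg [  4.  26. -25.  39.   0. -54.] tcp [0.5292 0.1068 0.0767] F [-7.8  0.1 23.1] gap 0.151 t 13.25
turn [-45.2   0.1   0.2] shift cm [-0.13 -0.02 -0.08]
```

Request:
step_arm --commands '[[[9,0,0],[0.2,0,0],0.5],[[18,0,0],[0.2,0,0],0.5],[[27,0,0],[0.2,0,0],0.5],[[36,0,0],[0.2,0,0],0.5],[[45,0,0],[0.2,0,0],0.5]]'

```text
t: 13.88
tcp_pos: [0.5289, 0.1071, 0.0767]
tcp_rot: [-0.171, 1.56, 0.173]
ft_force: [-6.4, 1.5, 21.1]
finger_gap: 0.152
```

Request:
step_arm --commands '[[[0,0,0],[0.2,0,0],0.5],[[0,0,0],[0.2,0,0],0.5],[[0,0,0],[0.2,0,0],0.5],[[0,0,0],[0.2,0,0],0.5],[[0,0,0],[0.2,0,0],0.5]]'

```text
t: 14.5
tcp_pos: [0.5289, 0.1072, 0.0768]
tcp_rot: [-0.171, 1.559, 0.173]
ft_force: [-5.8, -0.4, 20.6]
finger_gap: 0.149
```

Request:
step_arm --commands '[[[0,0,0],[0.2,0,0],0.5],[[0,0,0],[0.2,0,0],0.5],[[0,0,0],[0.2,0,0],0.5],[[0,0,0],[0.2,0,0],0.5],[[0,0,0],[0.2,0,0],0.5]]'

```text
t: 15.12
tcp_pos: [0.5288, 0.1072, 0.0768]
tcp_rot: [-0.171, 1.558, 0.172]
ft_force: [-6.5, -0.6, 21.1]
finger_gap: 0.15
```

Request:
step_arm --commands '[[[0,0,0],[0.2,0,0],0.5],[[0,0,0],[0.2,0,0],0.5],[[0,0,0],[0.2,0,0],0.5],[[0,0,0],[0.2,0,0],0.5],[[0,0,0],[0.2,0,0],0.5]]'

```text
t: 15.75
tcp_pos: [0.5288, 0.1072, 0.0768]
tcp_rot: [-0.171, 1.558, 0.172]
ft_force: [-6.5, -0.6, 20.8]
finger_gap: 0.15
```

```bash
cat >> h.py <<'E'
def bubble(name,tag,n=4):
    ims=[];f=None
    for _ in range(n): f=grab_frame(name);ims.append(f["pixels"].astype(float))
    im=np.mean(ims,0).astype(np.uint8)
    g=dict(f);g["pixels"]=im
    c=min(greens(g),key=lambda q:np.linalg.norm(plane(f,q[:2],.092)[:2]-[.655,-.058]))
    u,v=int(c[0]),int(c[1])
    cr=im[v-16:v+17,u-20:u+21]
    cv2.imwrite(f"pics/{tag}.png",cv2.resize(cr[:,:,::-1],None,fx=14,fy=14,interpolation=cv2.INTER_CUBIC))
    # pale bubble: red+blue weight within window
    s=cr.astype(float);w=np.minimum(s[...,0],s[...,2])
    yy,xx=np.mgrid[0:33,0:41];msk=np.hypot(xx-20-(c[0]-u),(yy-16-(c[1]-v))*1.3)<8
    t=np.percentile(w[msk],60);w=np.where(msk,np.clip(w-t-15,0,None),0)
    bx,by=(w*xx).sum()/w.sum()+u-20,(w*yy).sum()/w.sum()+v-16
    P=plane(f,c[:2],.092);B=plane(f,(bx,by),.092)
    print(name,"window",np.round(c,1),"bubble",np.round((bx,by),1),"offset mm",np.round((B-P)[:2]*1000,1))
E
python3 -c "
from h import *
plan(.529,.106,.078,193)
bubble('scene','bs1');bubble('side','bd1')
a=cv2.imread('pics/bs1.png');b=cv2.imread('pics/bd1.png');cv2.imwrite('pics/b1.png',cv2.resize(np.hstack([a,b]),(800,322)))
"
```

```text
a now 102.5 q deg [  4.  26. -25.  39.   0.  -9.] tcp [0.5288 0.1072 0.0768] F [-6.5 -0.6 20.8] gap 0.15 t 15.75
turn [-90.5   0.3   0.3] shift cm [-0.12 -0.12 -0.01]
scene window [332.4 247.9 111. ] bubble [332.5 248.6] offset mm [ 2.  -1.3]
side window [263.5 182.7  53. ] bubble [263.  179.1] offset mm [  7.1 -19.1]
```

View pics/b1.png

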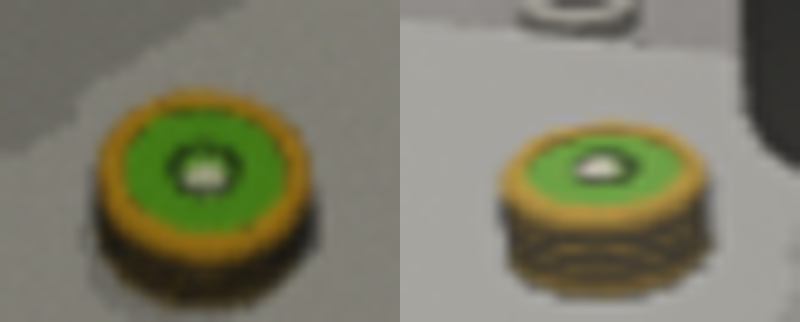

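After 90° the bubble sits at the lower edge of the ring in the scene view, about 2.4 mm towards back right. It needs more clockwise turning, roughly 45°.

Request:
step_arm --commands '[[[9,0,0],[0.2,0,0],0.5],[[18,0,0],[0.2,0,0],0.5],[[27,0,0],[0.2,0,0],0.5],[[36,0,0],[0.2,0,0],0.5],[[42,0,0],[0.2,0,0],0.5]]'

```text
t: 16.77
tcp_pos: [0.5289, 0.1076, 0.0768]
tcp_rot: [0.408, 1.526, -0.402]
ft_force: [-5.0, 1.0, 19.4]
finger_gap: 0.152
```

Request:
step_arm --commands '[[[0,0,0],[0.2,0,0],0.5],[[0,0,0],[0.2,0,0],0.5],[[0,0,0],[0.2,0,0],0.5],[[0,0,0],[0.2,0,0],0.5],[[0,0,0],[0.2,0,0],0.5]]'

```text
t: 17.4
tcp_pos: [0.5289, 0.1077, 0.0767]
tcp_rot: [0.409, 1.525, -0.402]
ft_force: [-5.5, 0.5, 20.5]
finger_gap: 0.151
```

Request:
step_arm --commands '[[[0,0,0],[0.2,0,0],0.5],[[0,0,0],[0.2,0,0],0.5],[[0,0,0],[0.2,0,0],0.5],[[0,0,0],[0.2,0,0],0.5],[[0,0,0],[0.2,0,0],0.5]]'

```text
t: 18.02
tcp_pos: [0.5289, 0.1077, 0.0767]
tcp_rot: [0.409, 1.524, -0.402]
ft_force: [-5.1, -1.0, 21.0]
finger_gap: 0.151
```

Request:
step_arm --commands '[[[0,0,0],[0.2,0,0],0.5],[[0,0,0],[0.2,0,0],0.5],[[0,0,0],[0.2,0,0],0.5],[[0,0,0],[0.2,0,0],0.5],[[0,0,0],[0.2,0,0],0.5]]'

```text
t: 18.65
tcp_pos: [0.5288, 0.1077, 0.0767]
tcp_rot: [0.409, 1.524, -0.402]
ft_force: [-6.0, -0.5, 20.4]
finger_gap: 0.151
```

```bash
sed -i 's/<8$/<6/; s/)<8$/)<6/; s/\*1.3)<8/*1.5)<5.5/' h.py; python3 -c "
from h import *
plan(.529,.106,.078,193)
bubble('scene','bs2',8);bubble('side','bd2',8)
a=cv2.imread('pics/bs2.png');b=cv2.imread('pics/bd2.png');cv2.imwrite('pics/b2.png',cv2.resize(np.hstack([a,b]),(800,322)))
f=grab_frame('wrist');cv2.imwrite('pics/w8.png',f['pixels'][:,:,::-1])
"
```

```text
a now 60.3 q deg [  4.  26. -25.  38.   0.  33.] tcp [0.5288 0.1077 0.0767] F [-6.  -0.5 20.4] gap 0.151 t 18.65
turn [-132.7    0.6    0.3] shift cm [-0.13 -0.14  0.1 ]
scene window [332.5 248.  110. ] bubble [332.4 248.4] offset mm [ 1. -1.]
side window [263.5 182.7  53. ] bubble [263.1 182.8] offset mm [0.6 0.8]
```

View pics/b2.png

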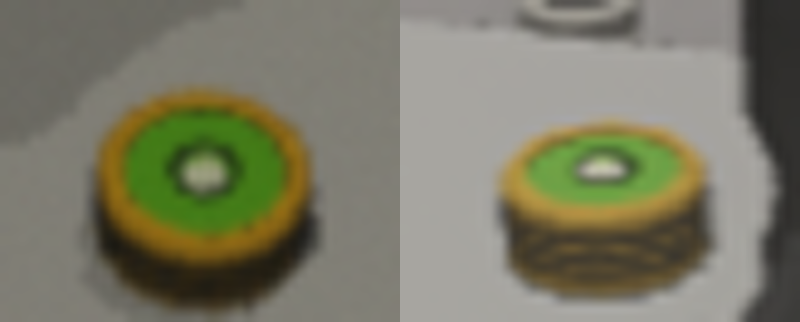

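View pics/w8.png

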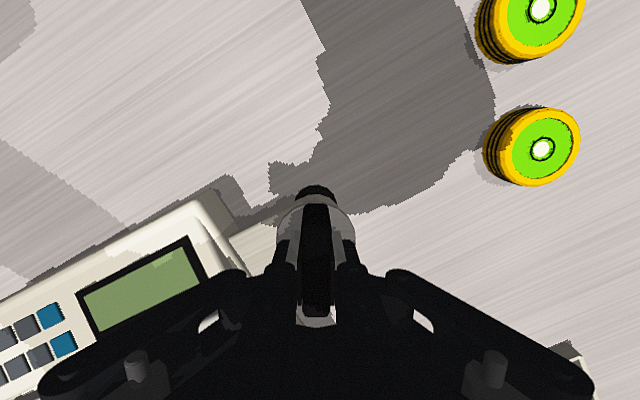

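The bubble now sits concentric in the ring: scene crop ring centre and bubble both at about (205,173), side offset under 1 mm. The push is 20 N and the bar is held, so I'll hand in.

```bash
python3 -c "
from h import *
s=get_state();print(s['t'],s['ft_force'],s['tcp_pos'],s['finger_gap'])
print(close_job())
"
```

```text
19.5 [-6.24444884 -0.55826042 20.28398108] [0.52885675 0.10769831 0.07674884] 0.15090763723095713
the job is handed in; nothing more can be done
None
```

I handed the job in at 19.5 s, still holding the front left grip bar and pressing that corner down. The job gives no verdict.

**What I did:** I picked the spirit level farthest from the base (0.697 m), set it on the middle of the pan and let go. Then I gripped the front left bar, pressed until the stop went hard, and turned the foot about 132° clockwise (0.37 turn).

**Last checks:**
- **Bubble:** it looked concentric with the ring in both zoomed views. The numerical offsets were about 1.4 mm in the scene view and 1.0 mm in the side view, against the 2.5 mm limit. The two views disagree on the sideways direction (y −1.0 against +0.8 mm), which I put down to the small pixel scale.
- **Push:** about 20 N downwards, with 6 N sideways. Since 5 to 9 N is enough to stand the foot, it should press the table with well over 1.5 N. I did not measure that force directly.
- **Grip:** the fingers hold the bar at a gap of about 13 mm.
- **Failed reading:** the first side-view bubble reading, taken after 90° of turning, was wrong because its mask picked up the pan. I narrowed the mask before the last measurement.

I did not approach the other foot, the bowl, the test weight or the scraper, but I did not re-measure them at the end.

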